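# Load a tin into the can opener

### The job

Load the tin into the electric can opener. First lift the brown jar with the white lid out of the way and set it upright somewhere free on the worktop; then stand the lying tin upright (on either end) on the worktop in front of the opener's V-shaped guide, clear of the guide, let go of it, and push it along the worktop into the guide until it rests fully home, centred against both plates. Leave the other things where they are, upright and undisturbed.

Things in the scene. Friction and masses are not known exactly. Their poses are not given: they have to be found in the camera images.
- tin_center (a point): centre of the white and blue food tin, a cylinder of 57 mm diameter (radius 28.7 mm) and 72 mm length, 0.1 to 0.3 kg, which starts lying on its side on the worktop (it can roll). Its own z axis is the tin's long axis; both ends are alike and it may stand on either. Lying, its centre is 29 mm above the worktop; standing, 36 mm
- opener: white electric can opener with a V-shaped guide, fixed. Origin: on the worktop, on the axis of a tin of this size that is fully home in the guide. Its x axis points from the guide's open mouth into the machine, y to the left seen that way, z up. The V is open to -x at worktop level (no floor or step). White housing 84 mm wide, 150 mm tall (162 with its lever), from x = +42 to +100 mm
- head (a point): front lower edge of the opener's black cutter head, middle of its width; the head is 60 mm wide, 52 mm tall and juts from the housing over the rear of the guide, just above the top of a standing tin (this point: opener x = +20 mm, z = 86 mm; the cutting wheel under it is at z = 80 mm)
- guide_left: upright metal guide plate on the opener's +y side, 48 mm tall, 52 mm long; origin and axes are those of the opener. The two plates' faces form a V of 90 degrees; its inner corner is at opener x = +41 mm, the plates' front ends at x = +4 mm, y = +37 and -37 mm
- guide_right: the like guide plate on the opener's -y side; origin and axes are those of the opener
- seat (a point): centre of the tin when it stands fully home against both guide plates: 36 mm above the opener's origin, same axes as the opener
- jar_center (a point): centre of the brown glass jar with white lid that stands upright in front of the guide's mouth, 49 mm diameter, 90 mm tall, lid 47 mm diameter over the top 18 mm, about 0.1 kg; z axis up, centre 45 mm above the worktop
- soap_center (a point): pale green bar of soap, 58 x 84 x 26 mm, lying flat; bystander; point at its centre, half-way up
- pot_center (a point): small round jar with red lid, 58 mm diameter, 50 mm tall, standing; bystander; point at its centre, half-way up
- spice_brown_center (a point): round spice jar with green cap and brown-red label, 46 mm diameter, 106 mm tall, standing; bystander; point at its centre, half-way up
- spice_green_center (a point): round spice jar with green cap and pale label, 46 mm diameter, 106 mm tall, standing; bystander; point at its centre, half-way up
- shaker_center (a point): white salt shaker, 44 mm diameter, 90 mm tall, standing; bystander; point at its centre, half-way up
- flat_tin_center (a point): low round gold and green food tin, 86 mm diameter, 40 mm tall, standing; bystander (not the tin to load); point at its centre, half-way up
- fork_center (a point): metal fork, 193 x 26 x 15 mm, lying flat, long along its own x axis; bystander; point at its centre, half-way up
- microwave_front (a point): centre of the front face of the black microwave, which never moves: a box 490 mm wide (along world y) and 260 mm tall behind the work; its door handle juts 30 mm forward from the face, 100 mm to the right of this point
- coffee_maker_front (a point): point on the worktop in front of the foot of the black coffee maker, which never moves: from here it reaches 230 mm back (world x), 90 mm to either side (world y) and 275 mm up
- tin: the same tin as a body, origin at the centre of its bottom end, z axis along the tin towards the lid
- jar: the same jar as a body, origin at the centre of its underside, z axis up

How it is judged (in metres and radians):
On the way, in this order (a step that is already met when the one before it is completed fails the run):
1. the jar has been lifted off the worktop (height (world z) of jar_center above 0.06 m), for 0.1 s.
2. the jar stands upright and untouched on the worktop, away from where it stood (angle between jar_center's own z axis and vertical below 0.1 rad and height (world z) of jar_center below 0.049 m and distance of jar_center from where it was at the start of the episode above 0.06 m and contact force between the fingers and jar below 0.05 N), for 0.2 s.
3. the tin stands on end on the worktop in front of the guide, clear of it, and is let go (angle between the z axis of tin_center and the z axis of opener, either way round below 0.06 rad and height (world z) of tin_center between 0.033 and 0.04 m and horizontal distance between tin_center and seat between 0.05 and 0.25 m and contact force between each of the arm, the fingers and tin below 0.05 N and linear speed of tin below 0.02 m/s), for 0.3 s.
At the end, for the whole second after the job is handed in: The tin stands on end on the worktop (within 0.06 rad), at rest, its axis within 3 mm of the fully home position against both guide plates; the jar stands upright (within 0.1 rad) and at rest on the worktop (angle between the z axis of tin_center and the z axis of opener, either way round below 0.06 rad and height (world z) of tin_center between 0.033 and 0.04 m and horizontal distance between tin_center and seat below 0.003 m and linear speed of each of tin, jar below 0.01 m/s and angle between jar_center's own z axis and vertical below 0.1 rad and height (world z) of jar_center between 0.041 and 0.049 m); the robot touches nothing.
It fails at once if a bystander (soap, red-lidded pot, spice jars, shaker, low gold tin, fork) is moved by more than 40 mm (distance of any of soap_center, pot_center, spice_brown_center, spice_green_center, shaker_center, flat_tin_center, fork_center from where it was at the start of the episode above 0.04 m).
It fails at once if a standing bystander is tipped (angle between any of pot_center, spice_brown_center, spice_green_center, shaker_center, flat_tin_center's own z axis and vertical above 0.4 rad).
It fails at once if the jar is tipped over (angle between jar_center's own z axis and vertical above 0.5 rad).
It fails at once if the tin is lifted into the guide or dropped in (off the worktop close to the seat) (horizontal distance between tin_center and seat below 0.035 m and height (world z) of tin_center between 0.045 and 0.1 m).
It also fails if it takes over 72 s, if anything falls off the work surface, if the arm or the gripper's body presses on something with over 40 N, if the wrist force passes 120 N, or if a joint passes its speed limit or range.

### The arm

A 7-joint arm with a two-finger parallel gripper is mounted at the origin on a cart in front of the work surface, level with it; the furniture and walls round the work are solid. World frame = base frame: x ahead of the robot, y to its left, z up, the work surface at z = 0. Lengths are in m, angles in degrees, forces in N, time in s.
With the tool pointing down it reaches from about 0.425 to 0.875 m from the base axis. Payload 4.7 kg.
Tool frame: the origin (TCP) lies at the very end of the fingers, on their centre line; the grasp point (between the pads) lies 19 mm behind it; z points along the fingers, y is the line along which they close (so a half turn about z gives the same grasp; the last joint's range is limited). The gripper opens to 87 mm and grips with 3 to 60 N. Pads are 19 mm wide; open, the fingers measure 117 mm over their backs; the gripper's body (75 mm by 190 mm) begins 51 mm behind the grasp point.
Start: joints at [76.095, 18.392, -4.016, 83.108, 1.295, 78.541, -3.26], TCP at [0.165, -0.629, 0.223] pointing down, gripper open.
Joint ranges: [-163.93, 163.93], [-17.29, 119.83], [-79.2, 71.16], [3.27, 140.29], [-89.18, 269.18], [5.43, 117.66], [-154.24, 154.24]. Speed limits (degrees/s): [147.25, 147.25, 180, 180, 180, 180, 180].

### API

Orientations are given as [roll, pitch, yaw] about the fixed x, y, z axes, in that order (R = Rz(yaw) Ry(pitch) Rx(roll)).
In Python, from cell import telemetry, cams, env gives the robot as it stands.
- The arm moves only by the tool arm_command, never from a script. Its argument "series" is text: rows parted by semicolons, each of 5 numbers parted by spaces: the shift along the tool's x, y, z in mm, then the turn about the tool's z in rad, then the closure in counts, from 0 (fully open) to 255 (shut). A call has 1 to 20 rows; each row shifts and turns the commanded pose from where the row before left it, along the tool's axes as they then stand; what a row does not reach is not made up. A row lasts 1/12 s, in which the tool goes at most 41.7 mm and 7.16 degrees, less where a joint would pass 70% of its speed; a pose out of reach is approached as far as the arm can. A call is refused whole if a number of a shift passes 41.7 or a number of a turn 0.125, either way. A call with a gripper value outside its range is refused whole. The fingers move at their own pace and stop on an object; "squeeze" is the grip in N (left out, the last holds). Time passes only in rows, so rows that do not move let the fingers close. It gives the time, the measured TCP pose, the force, the opening and the grip force at its end, in the units of the state.
- telemetry.get_obs(): the state, without advancing time (a new reading comes with each control period).
- cams.read_camera(name): name is "scene" or "top" or "wrist"; returns the picture (480x640x3 uint8, blue, green, red); there is no depth.
- cams.calibration(name): a dict with "K" (3x3 intrinsics, pixels), "dist" ([k1, k2, p1, p2, k3] as OpenCV has them; the pictures are not rectified), "origin" and "rotation" of the camera in the world; the wrist camera has in their place "hand_eye" (4x4, takes a point from camera to tool coordinates, whose origin is the TCP and whose axes are the flange's). Camera axes: x right, y down, z forward; pixel columns grow to the right and rows downward; lengths in m; the calibration is good to about 2 mm. A picture is of the moment at which its call begins: read the wrist's pose just before it. calibration takes no time and is no camera call.
- env.sign_off(): hands the job in; it is judged then, once.
The state is a dict: "time_s": time; "qpos": joint angles; "joint_velocities": joint speeds; "effort": joint torques, N m; "tool_pos": TCP position; "tool_rot": TCP orientation; "force": force on the tool from outside, world axes, zero at the start; "wrist_torque": the same for the moment, N m; "grip_width": finger opening in m; "grasp_force": force on a finger pad.
Only numpy, scipy, OpenCV 4.12 (cv2) and the standard library are available. Lean on these libraries where they do the work, as an engineer would, in place of code of your own. Each camera call takes 0.05 s, during which the arm holds its last target. There are 200 camera calls.

## Working session

There is one attempt and no reset: what is moved stays moved. The work goes in short steps, Python scripts to look and compute and a tool call to move; the robot and the scene stay as the last step left them, time stands still between calls to the robot, and variables do not carry over. Pictures are saved under pics/ and viewed, at most 10 in all, crops included, and the job is handed in when it is done.

Besides the shell and the picture viewer there is one more tool, called after "Call:" by a JSON object that holds its "method" and its "body", one argument or row to a line. arm_command: Moves the arm, as the interface text tells. Its arguments: {"type":"object","properties":{"series":{"type":"string"},"squeeze":{"type":"number"}},"required":["series"]}

```bash
mkdir -p pics
python3 - <<'E'
from cell import telemetry,cams
import cv2,numpy as np
o=telemetry.get_obs();print(o['time_s'],o['tool_pos'],o['tool_rot'],o['grip_width'])
for n in['scene','top']:
    cv2.imwrite(f'pics/{n}0.png',cams.read_camera(n));c=cams.calibration(n);print(n,c['K'],c['dist'],c['origin'],c['rotation'])
print(cams.calibration('wrist'))
E
```

```text
0.0 [ 0.16490743 -0.62815334  0.22145259] [-1.79889328e+02  5.12719802e-03  1.47149083e+01] 0.08705771309972742
scene [[468.00911478   0.         315.74061545]
 [  0.         468.00911478 231.9539605 ]
 [  0.           0.           1.        ]] [0.04121697 0.         0.         0.         0.        ] [-0.15693492  0.53262655  0.69420259] [-123.76171028    0.71744152 -126.89588622]
top [[523.92839354   0.         316.52700923]
 [  0.         523.92839354 242.09683603]
 [  0.           0.           1.        ]] [-0.00937242  0.          0.          0.          0.        ] [ 0.33139583 -0.01098415  1.47698709] [-171.30184911    0.74868222  -89.31724393]
{'K': array([[387.38781309,   0.        , 321.58556243],
       [  0.        , 387.38781309, 244.32010413],
       [  0.        ,   0.        ,   1.        ]]), 'dist': array([-0.08551571,  0.        ,  0.        ,  0.        ,  0.        ]), 'hand_eye': array([[-7.35902801e-04, -9.70797716e-01, -2.39898423e-01,
         6.47739907e-02],
       [ 9.99999514e-01, -8.71944337e-04,  4.60941456e-04,
        -3.61938166e-04],
       [-6.56658984e-04, -2.39897967e-01,  9.70797885e-01,
        -1.60974619e-01],
       [ 0.00000000e+00,  0.00000000e+00,  0.00000000e+00,
         1.00000000e+00]])}
```

View pics/scene0.png

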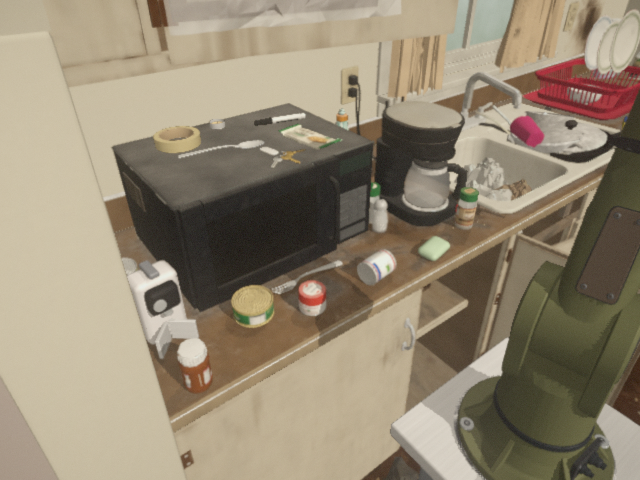

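View pics/top0.png

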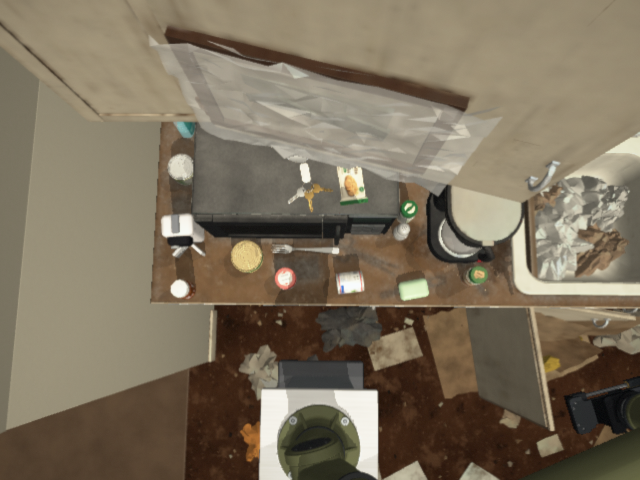

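The scene view shows the jar (lid about 193,348) in front of the opener (155,300), the lying tin (378,267), pot (312,297), gold tin (253,306) and fork. The top view shows the jar lid (180,289), opener (180,232), tin (349,282), pot (285,278), gold tin (246,256), soap (413,289), and the wall to the left of column 155.

```bash
cat > h.py <<'E'
from cell import telemetry,cams
import cv2,numpy as np
from scipy.spatial.transform import Rotation as Ro
def cam(n,o=None):
    c=cams.calibration(n)
    if n=='wrist':
        o=o or telemetry.get_obs();H=np.array(c['hand_eye']);R=Ro.from_euler('xyz',o['tool_rot'],degrees=True).as_matrix()
        return c['K'],np.array(c['dist']),R@H[:3,3]+o['tool_pos'],R@H[:3,:3]
    r=np.array(c['rotation']);R=Ro.from_euler('xyz',r,degrees=True).as_matrix()
    return c['K'],np.array(c['dist']),np.array(c['origin']),R
def ray(C,uv):
    p=cv2.undistortPoints(np.array(uv,float).reshape(-1,1,2),C[0],C[1])[:,0]
    d=np.c_[p,np.ones(len(p))]@C[3].T
    return C[2],d/np.linalg.norm(d,axis=1)[:,None]
def plane(C,uv,z):
    o,d=ray(C,uv);return o+d*((z-o[2])/d[:,2])[:,None]
def tri(Cs,uvs):
    A=0;b=0;L=[]
    for C,uv in zip(Cs,uvs):
        o,d=ray(C,[uv]);P=np.eye(3)-np.outer(d[0],d[0]);A=A+P;b=b+P@o;L.append((P,o))
    x=np.linalg.solve(A,b);return x,max(np.linalg.norm(P@(x-o)) for P,o in L)
def proj(C,X):
    rv=cv2.Rodrigues(C[3].T)[0];return cv2.projectPoints(np.array(X,float).reshape(-1,1,3),rv,-C[3].T@C[2],C[0],C[1])[0][:,0]
E
python3 - <<'E'
from h import *
np.set_printoptions(precision=3,suppress=True)
T=cam('top');S=cam('scene')
for n,t,s in[('jar lid',(180,289),(192,346)),('tin',(349,282),(378,266)),('pot',(285,277),(312,289)),('gold',(246,256),(253,299))]:
    print(n,tri([T,S],[t,s]))
print('soap',plane(T,[(413,289)],.026),'shaker',plane(T,[(401,232)],.09))
print('fork',plane(T,[(273,248),(338,250)],.01),'handle/mw',plane(T,[(195,216),(400,225),(337,235)],.1))
print('edge,wall',plane(T,[(155,303),(300,304),(160,250)],0))
print('opener head,plates',plane(T,[(180,243)],.09),plane(T,[(175,255),(204,254)],.048),'housing',plane(T,[(163,217),(193,215)],.15))
im0=cv2.imread('pics/top0.png');im1=cv2.imread('pics/scene0.png')
a=cv2.resize(im0[195:310,145:265],None,fx=3.3,fy=3.3,interpolation=3)
b=cv2.resize(im1[240:400,100:220],None,fx=3.3,fy=3.3,interpolation=3)
o=np.zeros((530,800,3),np.uint8);o[:a.shape[0],:a.shape[1]]=a;o[:b.shape[0],400:400+b.shape[1]]=b;cv2.imwrite('pics/c1.png',o)
E
```

```text
jar lid (array([0.415, 0.371, 0.094]), np.float64(0.0023804306206097157))
tin (array([ 0.441, -0.081,  0.033]), np.float64(0.0016427167933934187))
pot (array([0.452, 0.095, 0.049]), np.float64(3.0639368485261756e-05))
gold (array([0.51 , 0.205, 0.041]), np.float64(0.00017638847970253367))
soap [[ 0.425 -0.257  0.026]] shaker [[ 0.573 -0.217  0.09 ]]
fork [[ 0.537  0.134  0.01 ]
 [ 0.534 -0.05   0.01 ]] handle/mw [[ 0.61   0.337  0.1  ]
 [ 0.59  -0.213  0.1  ]
 [ 0.562 -0.045  0.1  ]]
edge,wall [[0.379 0.464 0.   ]
 [0.381 0.055 0.   ]
 [0.53  0.458 0.   ]]
opener head,plates [[0.537 0.377 0.09 ]] [[0.51  0.401 0.048]
 [0.513 0.32  0.048]] housing [[0.596 0.408 0.15 ]
 [0.602 0.33  0.15 ]]
```

View pics/c1.png

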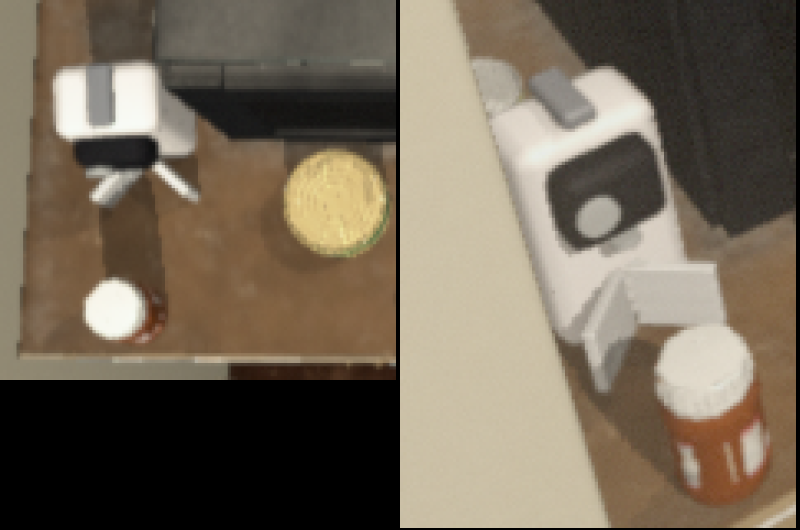

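The enlargement shows the opener's plate front ends at about (95,200) and (196,198) in the left crop, with the V's mouth towards the robot. The jar sits near the worktop edge, level with the mouth. I'll swing round to look from near, turning to yaw 90 first so that the tool axes become (Y, X, -Z).

Call:
{"method": "arm_command", "body": {
  "series": "0 0 0 -0.12 0;0 0 0 -0.12 0;0 0 0 -0.12 0;0 0 0 -0.12 0;0 0 0 -0.12 0;0 0 0 -0.12 0;0 0 0 -0.12 0;0 0 0 -0.12 0;0 0 0 -0.12 0;0 0 0 -0.12 0;0 0 0 -0.115 0;36 8 -6 0 0;36 8 -6 0 0;36 8 -6 0 0;36 8 -6 0 0;36 8 -6 0 0",
  "squeeze": 20
}}

```text
time_s: 1.43
tool_pos: [0.205, -0.4467, 0.2521]
tool_rot: [-180.0, -0.1, 90.0]
force: [1.6, 0.7, 0.9]
grip_width: 0.0867
grasp_force: 0.0
```

Call:
{"method": "arm_command", "body": {
  "series": "26 22 0 0 0;26 22 0 0 0;26 22 0 0 0;26 22 0 0 0;26 22 0 0 0;30 20 0 0 0;30 20 0 0 0;30 20 0 0 0;30 15 0 0 0;30 15 0 0 0;30 15 0 0 0;30 15 0 0 0;35 1 0 0 0;35 1 0 0 0;35 1 0 0 0;35 1 0 0 0"
}}

```text
time_s: 2.77
tool_pos: [0.4379, 0.0333, 0.2522]
tool_rot: [-180.0, 0.0, 90.1]
force: [1.1, -0.5, 0.4]
grip_width: 0.087
grasp_force: 0.0
```

Call:
{"method": "arm_command", "body": {
  "series": "35 -5 0 0 0;35 -5 0 0 0;35 -5 0 0 0;35 -5 0 0 0;33 -5 0 0 0;33 -5 0 0 0;33 -5 0 0 0;33 -5 0 0 0;0 0 0 0 0;0 0 0 0 0"
}}

```text
time_s: 3.6
tool_pos: [0.396, 0.3012, 0.2518]
tool_rot: [-179.6, -0.2, 90.6]
force: [-0.2, -0.5, -0.2]
grip_width: 0.0873
grasp_force: 0.0
```

Run:
```python
from h import *
import json
o=telemetry.get_obs();im=cams.read_camera('wrist');cv2.imwrite('pics/w1.png',im)
json.dump({k:list(map(float,o[k])) for k in('tool_pos','tool_rot')},open('w1.json','w'));print(o['time_s'],o['tool_pos'],o['tool_rot'],o['qpos'])
```

```text
3.6 [0.39596988 0.30120567 0.25179919] [-179.61671006   -0.2223699    90.61924171] [ 36.82014102   4.87113149 -78.99549675  99.68959879   4.43448551
  79.54909166 -42.33355809]
```

View pics/w1.png

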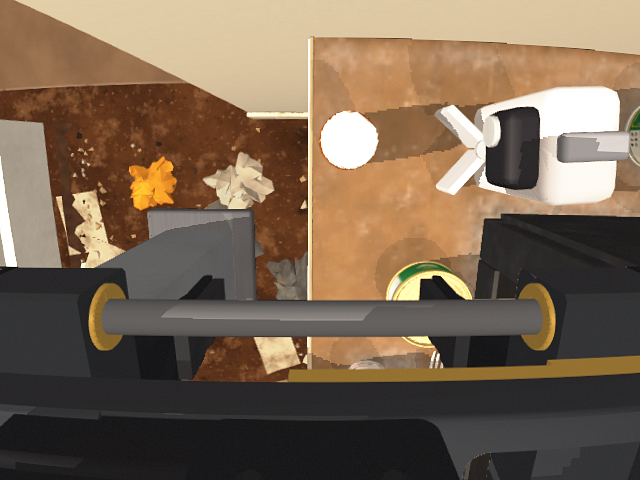

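The wrist view shows the jar lid at (349,140), V plates running from (442,108) and (442,190) to about (480,150), the head's front edge near column 490, and the gold tin at (430,290). q3 is close to its range limit, so I'll watch it.

Run:
```python
from h import *
import json
np.set_printoptions(precision=4,suppress=True)
o=json.load(open('w1.json'));W=cam('wrist',{k:np.array(v) for k,v in o.items()})
im=cv2.imread('pics/w1.png');hsv=cv2.cvtColor(im,cv2.COLOR_BGR2HSV)
m=((hsv[...,2]>170)&(hsv[...,1]<45)).astype(np.uint8)
cs=cv2.findContours(m[:,:480][60:240].copy(),cv2.RETR_EXTERNAL,cv2.CHAIN_APPROX_NONE)[0]
for c in cs:
    if cv2.contourArea(c)>60:
        c=c+np.array([0,60]);(x,y),r=cv2.minEnclosingCircle(c.astype(np.float32))
        if x<310: continue
        print(x,y,r,cv2.contourArea(c),cv2.approxPolyDP(c,2,True)[:,0].tolist())
        if x<400:
            T=cam('top');S=cam('scene')
            print('jar',plane(W,[(x,y)],.09),tri([T,W],[(180,289),(x,y)]),tri([S,W],[(192,346),(x,y)]))
        else: print(plane(W,cv2.approxPolyDP(c,2,True)[:,0],.048))
print('wall/edge z0',plane(W,[(312,38),(420,40),(530,43),(312,200)],0))
print('head front corners z.086/.138',plane(W,[(487,115),(487,187)],.138),plane(W,[(487,115),(487,187)],.086))
```

```text
348.55694580078125 139.4158477783203 28.954179763793945 2429.5 [[343, 111], [334, 115], [325, 124], [321, 132], [321, 146], [324, 154], [335, 165], [356, 167], [373, 154], [377, 134], [375, 128], [357, 112]]
jar [[0.4156 0.3749 0.09  ]] (array([0.4158, 0.3754, 0.0717]), np.float64(0.0008444836377628638)) (array([0.415 , 0.3742, 0.0961]), np.float64(0.0005663040230218982))
452.0 149.5 44.51133346557617 1727.0 [[451, 105], [440, 112], [456, 130], [459, 138], [468, 147], [475, 148], [468, 150], [436, 184], [437, 188], [453, 194], [479, 167], [479, 129]]
[[0.5106 0.4085 0.048 ]
 [0.5009 0.4021 0.048 ]
 [0.5168 0.3865 0.048 ]
 [0.5202 0.3794 0.048 ]
 [0.5293 0.3715 0.048 ]
 [0.536  0.3708 0.048 ]
 [0.5295 0.3688 0.048 ]
 [0.5016 0.3367 0.048 ]
 [0.5028 0.333  0.048 ]
 [0.5186 0.3276 0.048 ]
 [0.5414 0.3534 0.048 ]
 [0.5384 0.3881 0.048 ]]
wall/edge z0 [[0.3826 0.4763 0.    ]
 [0.4904 0.4764 0.    ]
 [0.6045 0.4789 0.    ]
 [0.3835 0.3139 0.    ]]
head front corners z.086/.138 [[0.5082 0.3922 0.138 ]
 [0.5128 0.3425 0.138 ]] [[0.5294 0.3972 0.086 ]
 [0.5349 0.3381 0.086 ]]
```

Call:
{"method": "arm_command", "body": {
  "series": "12 3 0 0 0;12 3 0 0 0;12 3 0 0 0;12 3 0 0 0;12 3 0 0 0;13 4 0 0 0;0 0 0 0 0;0 0 0 0 0"
}}

```text
time_s: 4.32
tool_pos: [0.4186, 0.369, 0.2532]
tool_rot: [179.9, 0.1, 89.9]
force: [0.1, -0.2, -0.5]
grip_width: 0.087
grasp_force: 0.0
```

Run:
```python
from h import *
o=telemetry.get_obs();print(o['time_s'],o['tool_pos'],o['tool_rot'],o['qpos'])
```

```text
4.3167 [0.41856128 0.36900997 0.25323259] [1.79940909e+02 1.20726275e-01 8.99473975e+01] [ 15.82811593  18.77313257 -72.38607671  92.04162951  18.13811266
  82.54093557 -58.14342432]
```

Call:
{"method": "arm_command", "body": {
  "series": "5 -3.5 20 0 0;0 0 30 0 0;0 0 30 0 0;0 0 30 0 0;0 0 30 0 0;0 0 25 0 0;0 0 20 0 0;0 0 15 0 0;0 0 11 0 0;0 0 5 0 0;0 0 0 0 0;0 0 0 0 0"
}}

```text
time_s: 5.32
tool_pos: [0.4147, 0.3757, 0.0376]
tool_rot: [180.0, 0.0, 90.0]
force: [1.2, 0.0, -0.2]
grip_width: 0.0871
grasp_force: 0.0
```

Call:
{"method": "arm_command", "body": {
  "series": "0 0 0 0 130;0 0 0 0 130;0 0 0 0 130;0 0 0 0 130;0 0 0 0 130;0 0 0 0 130;0 0 0 0 130;0 0 0 0 130",
  "squeeze": 20
}}

```text
time_s: 5.98
tool_pos: [0.4143, 0.3756, 0.0368]
tool_rot: [-180.0, 0.0, 90.1]
force: [0.7, 0.4, 0.3]
grip_width: 0.0475
grasp_force: 19.9
```

Call:
{"method": "arm_command", "body": {
  "series": "0 0 -15 0 130;0 0 -20 0 130;0 0 -20 0 130;0 0 -20 0 130;0 0 -15 0 130;0 0 0 0 130;-20 0 0 0 130;-30 1 0 0 130;-30 1 0 0 130;-30 1 0 0 130;-30 1 0 0 130;-25 1 0 0 130;-15 0 0 0 130;0 0 0 0 130;0 0 0 0 130"
}}

```text
time_s: 7.23
tool_pos: [0.4193, 0.1945, 0.1264]
tool_rot: [-180.0, 0.1, 89.9]
force: [-0.4, 0.0, -0.9]
grip_width: 0.0479
grasp_force: 19.9
```

Run:
```python
from h import *
o=telemetry.get_obs();print(o['time_s'],o['tool_pos'],o['tool_rot'],o['qpos'],o['grip_width'])
```

```text
7.2333 [0.41932971 0.19445683 0.12643143] [-1.79965089e+02  1.13301262e-01  8.98958300e+01] [ 46.16832214   6.30841642 -76.29252502 113.82331149   6.85761033
  64.92198133 -33.07553676] 0.04789510895119354
```

Call:
{"method": "arm_command", "body": {
  "series": "-18 -1 0 0 130;-18 -1 0 0 130;0 0 20 0 130;0 0 25 0 130;0 0 20 0 130;0 0 12 0 130;0 0 7 0 130;0 0 4 0 130;0 0 1 0 130;0 0 0 0 130;0 0 0 0 130;0 0 0 0 85;0 0 0 0 85;0 0 0 0 85;0 0 0 0 85"
}}

```text
time_s: 8.48
tool_pos: [0.4177, 0.1594, 0.0382]
tool_rot: [180.0, 0.1, 90.0]
force: [-0.0, -0.3, -0.6]
grip_width: 0.0577
grasp_force: 0.0
```

Call:
{"method": "arm_command", "body": {
  "series": "0 0 -15 0 85;0 0 -30 0 85;0 0 -30 0 50;0 0 -35 0 0;0 0 -35 0 0;0 0 -35 0 0;0 0 -32 0 0;-32 2.5 0 0 0;-32 2.5 0 0 0;-32 2.5 0 0 0;-32 2.5 0 0 0;-32 2.5 0 0 0;-32 2.5 0 0 0;-32 2.5 0 0 0;-32 2.5 0 0 0;-32 2.5 0 0 0;0 0 0 0 0;0 0 0 0 0"
}}

```text
time_s: 9.98
tool_pos: [0.44, -0.1298, 0.2497]
tool_rot: [-179.9, -0.0, 89.9]
force: [0.4, 0.5, -1.2]
grip_width: 0.0867
grasp_force: 0.0
```

Run:
```python
from h import *
import json
o=telemetry.get_obs();im=cams.read_camera('wrist');top=cams.read_camera('top');cv2.imwrite('pics/w2.png',im);cv2.imwrite('pics/t2.png',top)
json.dump({k:list(map(float,o[k])) for k in('tool_pos','tool_rot')},open('w2.json','w'));print(o['time_s'],o['tool_pos'],o['tool_rot'],o['qpos'])
cv2.imwrite('pics/c2.png',np.hstack([cv2.resize(im[20:300,200:580],None,fx=1.4,fy=1.4),cv2.resize(top[230:326,150:230],None,fx=3.3,fy=4.0833)])[:, :800])
```

```text
9.9833 [ 0.43996411 -0.1298378   0.24971971] [-1.79939116e+02 -4.42503480e-02  8.98535841e+01] [ 59.81169212  -5.69255645 -43.15367626 105.11642491  -3.98650867
  79.13970609  17.41006708]
```

View pics/w2.png

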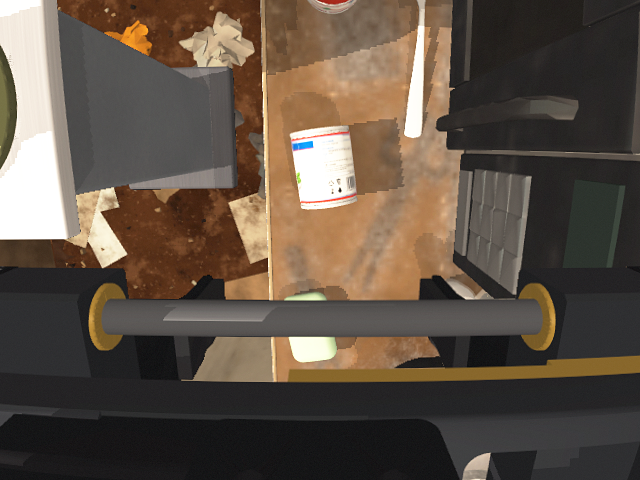

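The wrist view shows the tin with corners at about (291,133), (350,126), (356,204), (301,208). Its axis is nearly along world y, tilted slightly. Fork at (414,70), soap at (313,325).

Run:
```python
from h import *
import json
np.set_printoptions(precision=4,suppress=True)
o=json.load(open('w2.json'));W=cam('wrist',{k:np.array(v) for k,v in o.items()})
im=cv2.imread('pics/w2.png');h=cv2.cvtColor(im,cv2.COLOR_BGR2HSV)
r=(slice(110,225),slice(275,375));m=((h[...,2]>150)&(h[...,1]<60)).astype(np.uint8)[r]
m=cv2.morphologyEx(m,cv2.MORPH_CLOSE,np.ones((9,9)))
c=max(cv2.findContours(m,0,1)[0],key=cv2.contourArea)+np.array([275,110])
(cx,cy),s,a=cv2.minAreaRect(c);b=cv2.boxPoints(((cx,cy),s,a));print(cx,cy,s,a)
P=plane(W,b,.029);print(P,P.mean(0));print('sides',[np.linalg.norm(P[i]-P[(i+1)%4]) for i in range(4)])
e=[P[(i+1)%4]-P[i] for i in range(4)];L=max(e[:2],key=np.linalg.norm);print('axis yaw',np.degrees(np.arctan2(L[1],L[0])))
T=cam('top');print('tri',tri([T,W],[(349,282),(cx,cy)]),tri([cam('scene'),W],[(378,266),(cx,cy)]))
t=cv2.imread('pics/t2.png');ht=cv2.cvtColor(t,cv2.COLOR_BGR2HSV)
mm=((ht[...,2]>190)&(ht[...,1]<40)).astype(np.uint8)[255:310,215:285]
for k in cv2.findContours(mm,0,1)[0]:
    if cv2.contourArea(k)>40:
        (x,y),rr=cv2.minEnclosingCircle(k);print('jar now',rr,plane(T,[(x+215,y+255)],.09))
```

```text
323.6769104003906 167.41539001464844 (79.87836456298828, 59.04053497314453) 82.87498474121094
[[ 0.4089 -0.0478  0.029 ]
 [ 0.4647 -0.0413  0.029 ]
 [ 0.4754 -0.1172  0.029 ]
 [ 0.4172 -0.1243  0.029 ]] [ 0.4416 -0.0827  0.029 ]
sides [np.float64(0.05620861087675303), np.float64(0.07667426707375255), np.float64(0.0585943379432703), np.float64(0.07696065557091303)]
axis yaw -82.03023348249788
tri (array([ 0.4415, -0.0808,  0.0366]), np.float64(0.0007698197647107777)) (array([ 0.4408, -0.0825,  0.0325]), np.float64(0.00099477412443307))
jar now 8.681241035461426 [[0.4181 0.1593 0.09  ]]
```

Call:
{"method": "arm_command", "body": {
  "series": "18 -0.5 10 0 0;18 -0.5 25 0 0;18 -0.5 25 0 0;18 -0.5 25 -0.06 0;0 0 25 -0.065 0;0 0 25 0 0;0 0 25 0 0;0 0 25 0 0;0 0 20 0 0;0 0 15 0 0;0 0 10 0 0;0 0 6 0 0;0 0 2 0 0;0 0 0 0 0;0 0 0 0 0"
}}

```text
time_s: 11.33
tool_pos: [0.4388, -0.0564, 0.0128]
tool_rot: [180.0, 0.1, 97.3]
force: [-0.3, -0.5, -0.0]
grip_width: 0.0875
grasp_force: 0.0
```

Call:
{"method": "arm_command", "body": {
  "series": "0 0 0 0 110;0 0 0 0 110;0 0 0 0 110;0 0 0 0 110;0 0 0 0 110;0 0 0 0 110;0 0 0 0 110;0 0 0 0 110",
  "squeeze": 6
}}

```text
time_s: 12.0
tool_pos: [0.4382, -0.0565, 0.0121]
tool_rot: [-180.0, 0.0, 97.2]
force: [0.7, 0.5, 0.8]
grip_width: 0.0576
grasp_force: 6.0
```

Call:
{"method": "arm_command", "body": {
  "series": "-3 0 -5 0 110;-3 0 -5 0 110;-3.8 0 -4.4 0 110;-3.8 0 -4.4 0 110;-4.4 0 -3.7 0 110;-4.4 0 -3.7 0 110;-5 0 -2.9 0 110;-5 0 -2.9 0 110;-5.5 0 -1.9 0 110;-5.5 0 -1.9 0 110;-5.7 0 -1 0 110;-5.7 0 -1 0 110;-5.8 0 0 0 110;-5.8 0 0 0 110;0 0 0 0 110;0 0 0 0 110"
}}

```text
time_s: 13.33
tool_pos: [0.4463, -0.1225, 0.0497]
tool_rot: [-179.9, 0.0, 97.2]
force: [-0.2, 0.3, -2.1]
grip_width: 0.057
grasp_force: 6.0
```

Run:
```python
from h import *
im=cams.read_camera('scene');cv2.imwrite('pics/s3.png',im)
w=cams.read_camera('wrist');a=cv2.resize(im[170:340,300:480],None,fx=2.2,fy=2.2)
b=cv2.resize(w,None,fx=.62,fy=.62);o=np.zeros((380,800,3),np.uint8);o[:a.shape[0],:396]=a[:380];o[:b.shape[0],400:400+b.shape[1]]=b;cv2.imwrite('pics/c3.png',o)
```

```text
(no output)
```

View pics/c3.png

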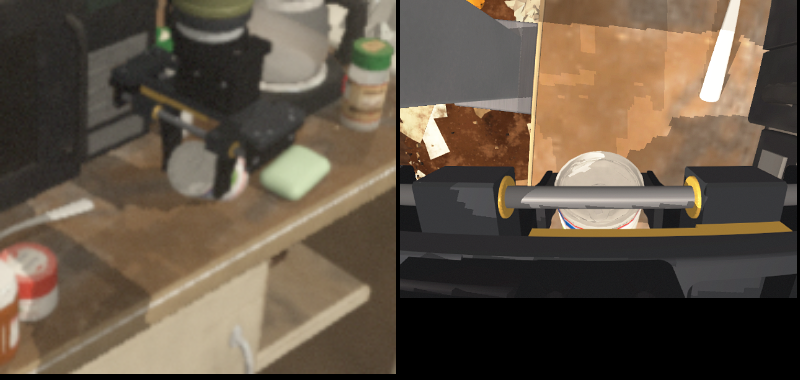

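The tin has pivoted most of the way: its upper end face shows at (200,165) in the scene crop and as an open ellipse (600,190) in the wrist crop. I'll finish the arc.

Call:
{"method": "arm_command", "body": {
  "series": "-5.7 0 1 0 110;-5.7 0 1 0 110;-5.4 0 2 0 110;-5.4 0 2 0 110;0 0 0 0 110;0 0 0 0 110;0 0 0 0 110"
}}

```text
time_s: 14.02
tool_pos: [0.4492, -0.1441, 0.0437]
tool_rot: [-179.9, 0.0, 97.2]
force: [1.2, -0.1, -2.8]
grip_width: 0.0574
grasp_force: 6.0
```

Run:
```python
from h import *
im=cams.read_camera('scene')
w=cams.read_camera('wrist');a=cv2.resize(im[200:300,340:470],None,fx=3,fy=3)
b=cv2.resize(w[150:420,150:500],None,fx=1.1,fy=1.1);o=np.zeros((300,800,3),np.uint8);o[:a.shape[0],:390]=a[:300];o[:297,400:785]=b[:300];cv2.imwrite('pics/c4.png',o)
```

```text
(no output)
```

View pics/c4.png

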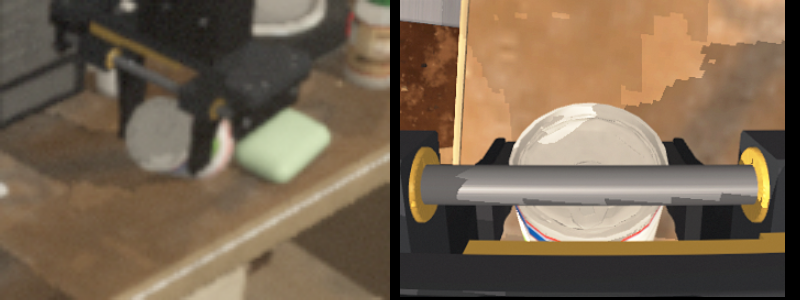

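The lid ellipse (585,170 in the wrist crop) with the far side visible beneath it means the tin is still tilted about 55° from upright. It is hanging in the pads, so I'll lift slightly and loosen to 3 N to let it swing.

Call:
{"method": "arm_command", "body": {
  "series": "0 0 -6 0 110;0 0 0 0 110;0 0 0 0 110;0 0 0 0 110;0 0 0 0 110;0 0 0 0 110;0 0 0 0 110",
  "squeeze": 3
}}

```text
time_s: 14.7
tool_pos: [0.4498, -0.1442, 0.0503]
tool_rot: [180.0, 0.1, 97.2]
force: [-0.9, 0.8, 3.3]
grip_width: 0.0571
grasp_force: 3.0
```

```bash
cat > lid.py <<'E'
from h import *
w=cams.read_camera('wrist');cv2.imwrite('pics/lid.png',w);o=telemetry.get_obs()
h=cv2.cvtColor(w,cv2.COLOR_BGR2HSV);m=((h[...,2]>130)&(h[...,1]<45)).astype(np.uint8)[225:305,235:405]
for r in range(225,385,8):
    k=np.where((h[r,235:405,2]>110)&(h[r,235:405,1]<50))[0]
    print(r,(k.min()+235,k.max()+235,len(k)) if len(k) else None)
print(o['force'],o['grip_width'],o['tool_pos'])
E
python3 lid.py
```

```text
225 None
233 None
241 (np.int64(305), np.int64(338), 34)
249 (np.int64(285), np.int64(358), 74)
257 (np.int64(273), np.int64(370), 98)
265 (np.int64(265), np.int64(377), 113)
273 (np.int64(259), np.int64(383), 125)
281 (np.int64(255), np.int64(388), 134)
289 (np.int64(251), np.int64(392), 142)
297 (np.int64(250), np.int64(392), 143)
305 (np.int64(236), np.int64(401), 11)
313 (np.int64(235), np.int64(404), 170)
321 (np.int64(235), np.int64(404), 170)
329 (np.int64(235), np.int64(404), 170)
337 (np.int64(255), np.int64(387), 133)
345 (np.int64(260), np.int64(384), 125)
353 (np.int64(264), np.int64(380), 117)
361 (np.int64(270), np.int64(372), 103)
369 None
377 None
[-1.3154076   1.35285725  4.12688521] 0.0570920734421918 [ 0.44974347 -0.14423142  0.05023329]
```

Run:
```python
from h import *
w=cv2.imread('pics/lid.png');s=cams.read_camera('scene');a=cv2.resize(w[200:400,200:440],None,fx=1.9,fy=1.9,interpolation=2)
b=cv2.resize(s[210:290,360:430],None,fx=4.7,fy=4.7,interpolation=2);o=np.zeros((380,800,3),np.uint8);o[:380,:456]=a;o[:376,460:460+b.shape[1]]=b;cv2.imwrite('pics/c5.png',o)
```

```text
(no output)
```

View pics/c5.png

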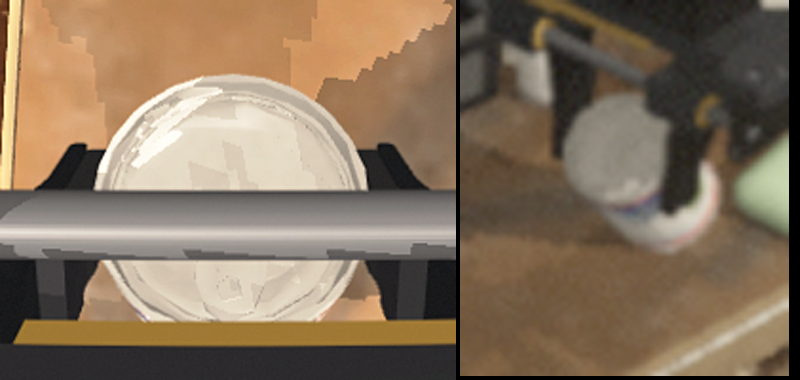

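The lid normal is now about 40° from vertical: the lid is nearly face-on at (230,200) in the wrist crop, and the scene crop shows the tin leaning. I'll shift away from the soap, touch the lower edge down, and drag to complete the turn.

Call:
{"method": "arm_command", "body": {
  "series": "5 0 -2 0 110;12 0 -2 0 110;15 0 0 0 110;15 0 0 0 110;15 0 0 0 110;8 0 2 0 110;0 0 4 0 110;0 0 4 0 110;-3 0 1 0 110;-5 0 -0.5 0 110;-5 0 -0.5 0 110;-5 0 0 0 110;-5 0 0 0 110;-5 0 0.5 0 110;-5 0 0.7 0 110;-5 0 1 0 110;-5 0 1 0 110;0 0 0 0 110;0 0 0 0 110"
}}

```text
time_s: 16.38
tool_pos: [0.4458, -0.1177, 0.0405]
tool_rot: [-180.0, 0.0, 97.2]
force: [0.1, -0.7, -2.3]
grip_width: 0.0576
grasp_force: 3.0
```

```bash
python3 lid.py
```

```text
225 None
233 None
241 None
249 (np.int64(304), np.int64(329), 21)
257 (np.int64(289), np.int64(352), 62)
265 (np.int64(281), np.int64(362), 65)
273 (np.int64(275), np.int64(368), 85)
281 (np.int64(272), np.int64(370), 99)
289 (np.int64(264), np.int64(379), 116)
297 (np.int64(257), np.int64(385), 129)
305 (np.int64(235), np.int64(401), 6)
313 (np.int64(235), np.int64(404), 170)
321 (np.int64(235), np.int64(404), 170)
329 (np.int64(235), np.int64(404), 170)
337 (np.int64(244), np.int64(398), 155)
345 (np.int64(244), np.int64(398), 155)
353 (np.int64(246), np.int64(397), 152)
361 (np.int64(248), np.int64(395), 148)
369 None
377 None
[ 0.05887487  0.21991611 -1.76681859] 0.05708682597004374 [ 0.44580696 -0.11737611  0.04054908]
```

The lid ellipse has moved down (widest near row 345, side showing above it), so the tin is near upright. I'll release it here so it settles, then regrip firmly.

Call:
{"method": "arm_command", "body": {
  "series": "0 0 0 0 60;0 0 0 0 60;0 0 0 0 60;0 0 0 0 60;0 0 0 0 60;0 0 0 0 60"
}}

```text
time_s: 16.93
tool_pos: [0.446, -0.1175, 0.0407]
tool_rot: [-180.0, 0.0, 97.2]
force: [-0.2, 0.5, -0.1]
grip_width: 0.0665
grasp_force: 0.0
```

```bash
python3 lid.py|tail -8
python3 - <<'E'
from h import *
w=cv2.imread('pics/lid.png');s=cams.read_camera('scene');a=cv2.resize(w[200:400,200:440],None,fx=1.9,fy=1.9,interpolation=2)
b=cv2.resize(s[210:290,350:420],None,fx=4.7,fy=4.7,interpolation=2);o=np.zeros((380,800,3),np.uint8);o[:380,:456]=a;o[:376,460:460+b.shape[1]]=b;cv2.imwrite('pics/c6.png',o)
E
```

```text
329 (np.int64(235), np.int64(403), 169)
337 (np.int64(252), np.int64(389), 138)
345 (np.int64(249), np.int64(393), 145)
353 (np.int64(248), np.int64(394), 147)
361 (np.int64(247), np.int64(393), 147)
369 None
377 None
[0.12324529 0.72861184 0.60730112] 0.0664416235739167 [ 0.44593292 -0.11750169  0.04071392]
```

View pics/c6.png

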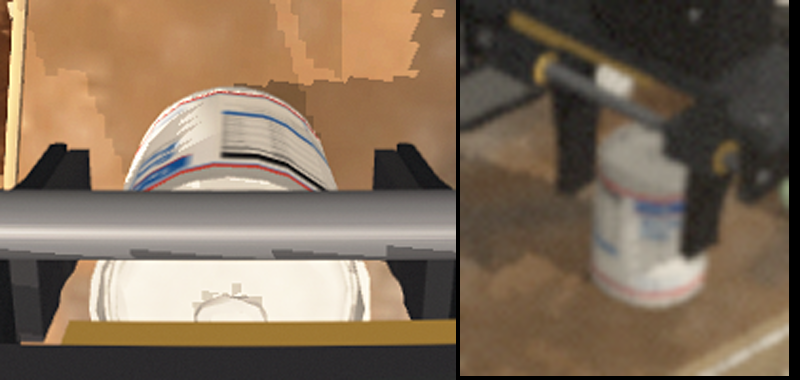

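The tin stands upright: the scene crop shows it vertical, the wrist crop shows its side with the base edge at row ~246 and the lid's near edge at row ~288. Now I'll compute its centre.

Run:
```python
from h import *
np.set_printoptions(precision=4,suppress=True)
W=cam('wrist');print(plane(W,[(321,246)],0),plane(W,[(321,288)],.072),plane(W,[(247,361),(394,361)],.072))
```

```text
[[ 0.4433 -0.1032  0.    ]] [[ 0.4431 -0.1004  0.072 ]] [[ 0.4191 -0.133   0.072 ]
 [ 0.4741 -0.1261  0.072 ]]
```

Call:
{"method": "arm_command", "body": {
  "series": "-6.5 0 0 0 60;-6.5 0 2 0 60;0 0 2 0 60;0 0 0 0 60;0 0 0 0 120;0 0 0 0 120;0 0 0 0 120;0 0 0 0 120;0 0 0 0 120;0 0 0 0 120",
  "squeeze": 20
}}

```text
time_s: 17.87
tool_pos: [0.4474, -0.1302, 0.0366]
tool_rot: [-180.0, 0.0, 97.2]
force: [0.3, 0.3, -0.7]
grip_width: 0.0569
grasp_force: 20.0
```

Call:
{"method": "arm_command", "body": {
  "series": "0 0 -10 0 120;0 0 -20 0 120;0 0 -25 0 120;0 0 -25 0 120;0 0 -20 0 120;0 0 -10 0 120;0 0 0 -0.12 120;0 0 0 -0.12 120;0 0 0 -0.12 120;0 0 0 -0.12 120;0 0 0 -0.12 120;0 0 0 -0.12 120;0 0 0 -0.12 120;0 0 0 -0.12 120;0 0 0 -0.12 120;0 0 0 -0.12 120;0 0 0 -0.12 120;0 0 0 -0.125 120;0 0 0 0 120;0 0 0 0 120"
}}

```text
time_s: 19.53
tool_pos: [0.4472, -0.1302, 0.1464]
tool_rot: [-180.0, -0.1, 179.8]
force: [0.0, -0.5, -2.4]
grip_width: 0.0569
grasp_force: 20.0
```

Run:
```python
from h import *
o=telemetry.get_obs();print(o['time_s'],o['tool_pos'],o['tool_rot'],o['qpos'],o['grip_width'])
```

```text
19.5333 [ 0.44716053 -0.13019487  0.14635662] [-1.79977247e+02 -7.92280218e-02  1.79830829e+02] [ 62.02429329   1.04769701 -48.88808011 112.50112063   0.90169749
  66.88460976 102.61676859] 0.05686341661135164
```

Call:
{"method": "arm_command", "body": {
  "series": "1 20 0 0 120;2 35 0 0 120;2 35 0 0 120;2 35 0 0 120;2 35 0 0 120;2 35 0 0 120;2 35 0 0 120;2 35 0 0 120;2 35 0 0 120;2 35 0 0 120;2 35 0 0 120;2 35 0 0 120;2 35 0 0 120;2 35 0 0 120;2 20 0 0 120;0 0 0 0 120;0 0 0 0 120;0 0 0 0 120"
}}

```text
time_s: 21.03
tool_pos: [0.4185, 0.3637, 0.1459]
tool_rot: [-179.9, -0.1, 179.9]
force: [0.0, -0.3, -1.9]
grip_width: 0.0568
grasp_force: 20.0
```

Run:
```python
from h import *
o=telemetry.get_obs();print(o['time_s'],o['tool_pos'],o['tool_rot'],o['qpos'],o['grip_width'])
```

```text
21.0333 [0.41846811 0.36365836 0.14585969] [-1.79880310e+02 -6.77400410e-02  1.79900761e+02] [ 12.10871022  22.41590897 -67.01324612 100.76844033  21.74013099
  71.53413475  29.4090219 ] 0.05679234001877963
```

Call:
{"method": "arm_command", "body": {
  "series": "0 0 20 0 120;0 0 25 0 120;0 0 25 0 120;0 0 18 0 120;0 0 11 0 120;0 0 6 0 120;0 0 3 0 120;0 0 1 0 120;0 0 0 0 120;0 0 0 0 120;0 0 0 0 50;0 0 0 0 50;0 0 0 0 50;0 0 0 0 50;0 0 0 0 50;0 0 0 0 50;0 0 0 0 50;0 0 0 0 50;0 0 0 0 50;0 0 0 0 50"
}}

```text
time_s: 22.7
tool_pos: [0.4182, 0.3646, 0.0373]
tool_rot: [-180.0, -0.0, -180.0]
force: [-0.1, -0.2, -0.0]
grip_width: 0.07
grasp_force: 0.0
```

Call:
{"method": "arm_command", "body": {
  "series": "0 0 -10 0 50;0 0 -25 0 50;0 0 -25 0 50;0 0 0 0 185;20 0 0 0 185;20 0 0 0 185;18 0 0 0 185;0 0 0 0 185;0 0 15 0 185;0 0 25 0 185;0 0 20 0 185;0 0 12 0 185;0 0 0 0 185;0 0 0 0 185"
}}

```text
time_s: 23.87
tool_pos: [0.3601, 0.3645, 0.0248]
tool_rot: [-180.0, -0.1, -180.0]
force: [-0.7, -0.4, -0.0]
grip_width: 0.0239
grasp_force: 0.0
```

Run:
```python
from h import *
import json
np.set_printoptions(precision=4,suppress=True)
o=telemetry.get_obs();t=cams.read_camera('top');cv2.imwrite('pics/t4.png',t);s=cams.read_camera('scene');cv2.imwrite('pics/s4.png',s)
w=cams.read_camera('wrist');cv2.imwrite('pics/w4.png',w)
print(o['time_s'],o['tool_pos'],o['tool_rot'],o['grip_width'])
a=cv2.resize(w,(480,360));b=cv2.resize(s[255:375,105:212],None,fx=3,fy=3);q=np.zeros((360,801,3),np.uint8)[:,:800];q[:,:480]=a;q[:,480:]=b[:360,:320];cv2.imwrite('pics/c7.png',q)
```

```text
23.8667 [0.3601 0.3645 0.0248] [-179.9533   -0.1312 -179.9748] 0.023945706263694497
```

View pics/c7.png

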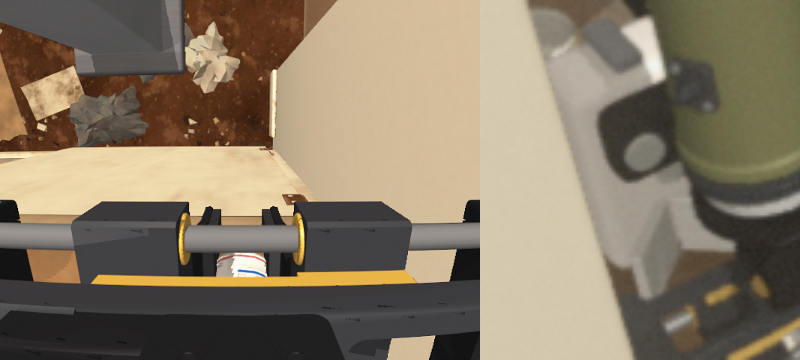

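The wrist crop shows the standing tin between the two fingertips at (242,263), so the fingers are behind it and straddling it. I'll push slowly.

Call:
{"method": "arm_command", "body": {
  "series": "-8 0 0 0 185;-6 0 0 0 185;-4 0 0 0 185;-4 0.2 0 0 185;-4 0.2 0 0 185;-4 0.2 0 0 185;-4 0.2 0 0 185;-4 0.2 0 0 185;-4 0.2 0 0 185;-4 0.2 0 0 185;-4 0.2 0 0 185;-4 0.2 0 0 185;-4 0.2 0 0 185;-4 0.2 0 0 185;-4 0.2 0 0 185;-4 0.2 0 0 185;-4 0.2 0 0 185;-3 0.2 0 0 185;-3 0.2 0 0 185;0 0 0 0 185"
}}

```text
time_s: 25.68
tool_pos: [0.4412, 0.3677, 0.0253]
tool_rot: [-180.0, 0.0, 180.0]
force: [-0.3, -0.5, 0.8]
grip_width: 0.0239
grasp_force: 0.5
```

Run:
```python
from h import *
np.set_printoptions(precision=4,suppress=True)
F=[]
for i in range(4):
    cams.read_camera('wrist');o=telemetry.get_obs();F.append(o['force'])
print(o['tool_pos'],np.mean(F,0),np.std(F,0))
```

```text
[0.4409 0.3674 0.0252] [0.0266 0.5335 0.0481] [0.4614 0.1819 0.4848]
```

Call:
{"method": "arm_command", "body": {
  "series": "-1.5 0.1 0 0 185;-1.5 0.1 0 0 185;-1.5 0.1 0 0 185;-1.5 0.1 0 0 185;-1.5 0.1 0 0 185;-1.5 0.1 0 0 185;-1.5 0.1 0 0 185;-1.5 0.1 0 0 185;0 0 0 0 185"
}}

```text
time_s: 26.63
tool_pos: [0.4528, 0.3685, 0.0253]
tool_rot: [-180.0, -0.0, -180.0]
force: [-0.4, -0.2, -0.0]
grip_width: 0.0237
grasp_force: 0.4
```

Call:
{"method": "arm_command", "body": {
  "series": "-1 0 0 0 185;-1 0 0 0 185;-1 0 0 0 185;0 0 0 0 185;0 0 0 0 185"
}}

```text
time_s: 27.05
tool_pos: [0.4555, 0.3686, 0.0253]
tool_rot: [-180.0, -0.0, -180.0]
force: [-2.1, -0.4, -0.0]
grip_width: 0.0241
grasp_force: 0.4
```

Force may be starting; continuing in small steps.

Call:
{"method": "arm_command", "body": {
  "series": "-1 0 0 0 185;-1 0 0 0 185;0 0 0 0 185;0 0 0 0 185"
}}

```text
time_s: 27.38
tool_pos: [0.4574, 0.3686, 0.0253]
tool_rot: [-180.0, -0.0, -180.0]
force: [-1.2, 0.3, -0.6]
grip_width: 0.0238
grasp_force: 0.4
```

Call:
{"method": "arm_command", "body": {
  "series": "-1 0 0 0 185;-1 0 0 0 185;0 0 0 0 185;0 0 0 0 185"
}}

```text
time_s: 27.72
tool_pos: [0.4594, 0.3686, 0.0253]
tool_rot: [-180.0, -0.0, -180.0]
force: [0.0, -0.0, -0.3]
grip_width: 0.024
grasp_force: 0.4
```

Call:
{"method": "arm_command", "body": {
  "series": "-1 0 0 0 185;-1 0 0 0 185;0 0 0 0 185;0 0 0 0 185"
}}

```text
time_s: 28.05
tool_pos: [0.4614, 0.3686, 0.0253]
tool_rot: [-180.0, -0.0, -180.0]
force: [-1.4, 0.3, -0.1]
grip_width: 0.0241
grasp_force: 0.4
```

Call:
{"method": "arm_command", "body": {
  "series": "-1 0 0 0 185;-1 0 0 0 185;0 0 0 0 185;0 0 0 0 185"
}}

```text
time_s: 28.38
tool_pos: [0.4634, 0.3686, 0.0253]
tool_rot: [-180.0, -0.0, -180.0]
force: [-1.0, -0.7, -0.6]
grip_width: 0.0245
grasp_force: 0.4
```

Run:
```python
from h import *
np.set_printoptions(precision=4,suppress=True)
F=[]
for i in range(6):
    cams.read_camera('wrist');o=telemetry.get_obs();F.append(np.r_[o['force'],o['grasp_force']])
print(o['tool_pos'],np.mean(F,0),np.std(F,0))
```

```text
[0.4634 0.3686 0.0253] [-0.7579 -0.2436 -0.5371  0.3589] [0.445  0.585  0.43   0.0274]
```

Call:
{"method": "arm_command", "body": {
  "series": "-1 0 0 0 185;-1 0 0 0 185;0 0 0 0 185;0 0 0 0 185"
}}

```text
time_s: 29.02
tool_pos: [0.4653, 0.3686, 0.0253]
tool_rot: [-180.0, -0.0, -180.0]
force: [-0.7, -1.2, 0.8]
grip_width: 0.0237
grasp_force: 0.6
```

Call:
{"method": "arm_command", "body": {
  "series": "-1 0 0 0 185;-1 0 0 0 185;0 0 0 0 185;0 0 0 0 185"
}}

```text
time_s: 29.35
tool_pos: [0.4674, 0.3686, 0.0253]
tool_rot: [-180.0, -0.0, -180.0]
force: [-1.0, 0.6, -1.0]
grip_width: 0.0237
grasp_force: 0.5
```

Run:
```python
from h import *
np.set_printoptions(precision=4,suppress=True)
F=[]
for i in range(4):
    cams.read_camera('wrist');o=telemetry.get_obs();F.append(np.r_[o['force'],o['grasp_force']])
print(o['tool_pos'],np.mean(F,0),np.std(F,0),o['tool_rot'])
```

```text
[0.4674 0.3686 0.0253] [-0.3932  0.3991 -0.1471  0.4391] [0.5117 0.4087 0.2516 0.0316] [-179.967    -0.0205 -179.9786]
```

Run:
```python
from h import *
np.set_printoptions(precision=4,suppress=True)
def f(w):
    for r in range(286,378,2): print(r,w[r,318:328].mean(0).astype(int),end=' | ')
    print()
f(cv2.imread('pics/w4.png'));w=cams.read_camera('wrist');cv2.imwrite('pics/w5.png',w);f(w)
W=cam('wrist');print(plane(W,[(322,r) for r in range(290,370,10)],0)[:,0])
```

```text
286 [173 219 239] | 288 [ 55  80 101] | 290 [100 143 179] | 292 [102 147 183] | 294 [105 149 187] | 296 [106 151 189] | 298 [109 156 197] | 300 [101 118 136] | 302 [118 121 124] | 304 [128 130 135] | 306 [133 137 142] | 308 [138 143 148] | 310 [140 143 150] | 312 [143 148 154] | 314 [143 148 155] | 316 [143 146 152] | 318 [141 145 151] | 320 [137 141 147] | 322 [134 138 141] | 324 [127 132 138] | 326 [123 126 132] | 328 [118 121 126] | 330 [109 111 114] | 332 [ 97  99 103] | 334 [82 85 88] | 336 [86 91 96] | 338 [245 252 252] | 340 [ 83 102 249] | 342 [215 220 231] | 344 [240 251 254] | 346 [240 251 254] | 348 [241 251 254] | 350 [241 251 254] | 352 [225 242 249] | 354 [241 251 253] | 356 [240 251 253] | 358 [241 253 255] | 360 [203 122  47] | 362 [206 142 103] | 364 [230 246 252] | 366 [218 235 244] | 368 [226 242 249] | 370 [ 63 178 232] | 372 [ 69 180 233] | 374 [ 70 181 233] | 376 [ 70 181 233] | 
286 [ 86 129 176] | 288 [ 83 125 173] | 290 [ 79 121 167] | 292 [ 74 118 165] | 294 [192 219 235] | 296 [237 247 251] | 298 [146 163 253] | 300 [144 144 151] | 302 [122 126 130] | 304 [133 135 141] | 306 [140 143 149] | 308 [144 149 155] | 310 [147 150 157] | 312 [150 154 160] | 314 [149 154 161] | 316 [149 152 159] | 318 [147 151 158] | 320 [143 147 153] | 322 [141 143 148] | 324 [132 137 143] | 326 [129 132 138] | 328 [123 126 132] | 330 [115 116 120] | 332 [101 103 108] | 334 [85 89 92] | 336 [ 95 101 107] | 338 [229 244 250] | 340 [228 242 248] | 342 [231 245 250] | 344 [197 218 230] | 346 [214 232 242] | 348 [222 237 244] | 350 [46 50 55] | 352 [49 53 57] | 354 [215 238 249] | 356 [252 255 255] | 358 [234 206 199] | 360 [ 47  70 254] | 362 [222 237 240] | 364 [216 232 241] | 366 [207 226 235] | 368 [203 228 240] | 370 [ 66 187 238] | 372 [ 72 188 238] | 374 [ 73 189 238] | 376 [ 73 189 238] | 
[0.472  0.4774 0.483  0.4886 0.4944 0.5002 0.5061 0.5122]
```

The tin is moving with the fingers and its centre is now near x = 0.5026. No resistance yet, so I'll continue.

Call:
{"method": "arm_command", "body": {
  "series": "-1 0 0 0 185;-1 0 0 0 185;0 0 0 0 185;0 0 0 0 185"
}}

```text
time_s: 29.93
tool_pos: [0.4693, 0.3686, 0.0253]
tool_rot: [-180.0, -0.0, -180.0]
force: [-1.9, -0.2, -0.5]
grip_width: 0.0241
grasp_force: 0.6
```

Call:
{"method": "arm_command", "body": {
  "series": "-1 0 0 0 185;-1 0 0 0 185;0 0 0 0 185;0 0 0 0 185"
}}

```text
time_s: 30.27
tool_pos: [0.4707, 0.3685, 0.0252]
tool_rot: [-179.9, -0.1, -180.0]
force: [-4.2, -1.3, 1.5]
grip_width: 0.0239
grasp_force: 1.7
```

```bash
cat > chk.py <<'E'
from h import *
np.set_printoptions(precision=4,suppress=True)
F=[]
for i in range(4):
    w=cams.read_camera('wrist');o=telemetry.get_obs();F.append(np.r_[o['force'],o['grasp_force']])
print(o['time_s'],o['tool_pos'],np.mean(F,0),o['tool_rot'])
g=w[270:300,318:328].mean(1)[:,0];r=270+np.argmax(np.diff(g));print('edge',r,plane(cam('wrist'),[(322,r+.5)],0)[0,0]+.0287)
E
python3 chk.py
```

```text
30.4667 [0.4707 0.3685 0.0252] [-3.9407 -0.8169  1.6812  1.9316] [-179.9328   -0.0812 -179.9594]
edge 293 0.5058464051581071
```

Call:
{"method": "arm_command", "body": {
  "series": "-1 0 0 0 185;0 0 0 0 185;0 0 0 0 185;0 0 0 0 185"
}}

```text
time_s: 30.8
tool_pos: [0.4708, 0.3685, 0.0252]
tool_rot: [-179.9, -0.2, -179.9]
force: [-6.6, -2.5, 3.3]
grip_width: 0.0237
grasp_force: 3.2
```

```bash
python3 chk.py
```

```text
31.0 [0.4708 0.3686 0.0252] [-6.9441 -1.5236  3.1829  3.206 ] [-179.9043   -0.1613 -179.9345]
edge 293 0.5058555751497795
```

Call:
{"method": "arm_command", "body": {
  "series": "4 0 0 0 185;6 0 0 0 255;0 0 0 0 255;0 0 0 0 255;0 0 0 0 255;0 0 0 0 255;-4 0 0 0 255;-2 0 0 0 255;-1 0 0 0 255;-1 0 0 0 255;0 0 0 0 255;0 0 0 0 255",
  "squeeze": 10
}}

```text
time_s: 32.0
tool_pos: [0.4672, 0.3683, 0.0251]
tool_rot: [-179.8, -0.3, -179.9]
force: [-7.8, -2.1, 7.1]
grip_width: 0.0003
grasp_force: 4.3
```

```bash
python3 chk.py
```

```text
32.2 [0.4672 0.3683 0.0251] [-8.3353 -3.2048  5.6565  4.2631] [-179.8135   -0.3324 -179.9096]
edge 274 0.4919433558267295
```

Call:
{"method": "arm_command", "body": {
  "series": "0 -1 0 0 255;0 -1 0 0 255;0 -1 0 0 255;0 0 0 0 255;0 0 0 0 255"
}}

```text
time_s: 32.62
tool_pos: [0.4679, 0.3667, 0.0251]
tool_rot: [180.0, -0.2, -179.9]
force: [-4.9, 0.2, 1.9]
grip_width: 0.0006
grasp_force: 2.7
```

```bash
python3 chk.py
```

```text
32.8167 [0.468  0.3667 0.0251] [-5.2186  0.9675  2.4376  2.7517] [ 179.998    -0.2355 -179.8829]
edge 298 0.5057199486941691
```

Call:
{"method": "arm_command", "body": {
  "series": "0 1 0 0 255;0 1 0 0 255;0 1 0 0 255;0 1 0 0 255;0 1 0 0 255;0 0 0 0 255;0 0 0 0 255"
}}

```text
time_s: 33.4
tool_pos: [0.4673, 0.3689, 0.0245]
tool_rot: [-179.7, -0.4, -180.0]
force: [-8.0, -5.5, 5.5]
grip_width: 0.0006
grasp_force: 4.3
```

```bash
python3 chk.py
```

```text
33.6 [0.4673 0.3689 0.0245] [-7.5053 -4.8245  5.0556  4.2849] [-179.6807   -0.365  -179.9598]
edge 274 0.49184285434159514
```

Call:
{"method": "arm_command", "body": {
  "series": "0 -1 0 0 255;0 -1 0 0 255;0 -1 0 0 255;0 -1 0 0 255;0 -1 0 0 255;0 0 0 0 255;0 0 0 0 255;0 0 0 0 255"
}}

```text
time_s: 34.27
tool_pos: [0.4678, 0.3669, 0.0248]
tool_rot: [180.0, -0.2, -179.9]
force: [-5.3, 2.4, -0.6]
grip_width: 0.0002
grasp_force: 2.5
```

```bash
python3 chk.py
```

```text
34.4667 [0.4679 0.3669 0.0248] [-4.8173  2.1966 -0.1838  2.5315] [ 179.9678   -0.2489 -179.8798]
edge 298 0.5055001236588289
```

Call:
{"method": "arm_command", "body": {
  "series": "0 -1 0 0 255;0 -1 0 0 255;0 -1 0 0 255;0 0 0 0 255;0 0 0 0 255"
}}

```text
time_s: 34.88
tool_pos: [0.4668, 0.3646, 0.0248]
tool_rot: [179.9, -0.3, -179.8]
force: [-7.1, 1.8, -0.4]
grip_width: 0.0004
grasp_force: 3.4
```

```bash
python3 chk.py
```

```text
35.0833 [0.4668 0.3645 0.0248] [-6.2762  3.0582 -0.3843  3.4103] [ 179.9334   -0.3202 -179.8318]
edge 298 0.5044223022991972
```

Max depth with least force is at tool y ≈ 0.367, which is the centre of the V. I'll back off, re-centre, and press once more.

Call:
{"method": "arm_command", "body": {
  "series": "5 1 0 0 255;0 1.5 0 0 255;0 0 0 0 255;-2 0 0 0 255;-2 0 0 0 255;-1 0 0 0 255;0 0 0 0 255;0 0 0 0 255;0 0 0 0 255"
}}

```text
time_s: 35.83
tool_pos: [0.4676, 0.3669, 0.0255]
tool_rot: [179.9, -0.2, -179.9]
force: [-7.0, 2.7, 2.1]
grip_width: 0.0004
grasp_force: 3.5
```

```bash
python3 chk.py
```

```text
36.0333 [0.4677 0.3668 0.0255] [-6.9273  2.4505  2.3759  3.4756] [ 179.9389   -0.243  -179.8741]
edge 273 0.4920672395938253
```

Call:
{"method": "arm_command", "body": {
  "series": "0 0.5 0 0 255;0 0.5 0 0 255;0 0.5 0 0 255;0 0 0 0 255;0 0 0 0 255"
}}

```text
time_s: 36.45
tool_pos: [0.4679, 0.3678, 0.0254]
tool_rot: [180.0, -0.2, -179.9]
force: [-5.5, 1.6, 3.1]
grip_width: 0.0008
grasp_force: 3.2
```

```bash
python3 chk.py
```

```text
36.65 [0.4679 0.3678 0.0254] [-6.9856  1.0026  3.0174  3.2252] [ 179.9912   -0.2326 -179.9041]
edge 273 0.49232175032557646
```

Call:
{"method": "arm_command", "body": {
  "series": "2 0 0 0 255;4 0 0 0 255;10 0 0 0 255;15 0 0 0 255;15 0 0 0 255;0 0 -20 0 255;0 0 -35 0 255;0 0 -35 0 255;0 0 -35 0 255;0 0 -35 0 255;-5 -25 0 0 255;-5 -35 0 0 255;-5 -35 0 0 255;-5 -35 0 0 255;-5 -35 0 0 255;-5 -35 0 0 255;0 -35 0 0 255;0 -35 0 0 255;0 0 0 0 255;0 0 0 0 255"
}}

```text
time_s: 38.32
tool_pos: [0.4544, 0.0936, 0.1852]
tool_rot: [-179.8, -0.0, 179.6]
force: [1.0, -0.2, 0.7]
grip_width: 0.0006
grasp_force: 0.0
```

Run:
```python
from h import *
np.set_printoptions(precision=4,suppress=True)
o=telemetry.get_obs();print(o['time_s'],o['tool_pos'],o['qpos'])
t=cams.read_camera('top');s=cams.read_camera('scene');cv2.imwrite('pics/t6.png',t);cv2.imwrite('pics/s6.png',s)
T=cam('top');S=cam('scene')
a=np.linspace(0,2*np.pi,24)
for c in[(.5058,.367)]:
    for z in(0,.072):
        P=np.c_[c[0]+.0287*np.cos(a),c[1]+.0287*np.sin(a),np.full(24,z)];q=proj(S,P);print(z,q.min(0),q.max(0));q=proj(T,P);print('top',q.min(0),q.max(0))
d=cv2.absdiff(s,cv2.imread('pics/scene0.png')).max(2);d=(d[270:380,130:215]>40).astype(np.uint8);k=max(cv2.findContours(d,0,1)[0],key=cv2.contourArea);print('diff',cv2.boundingRect(k))
for nm,r,c in(('s',s,(slice(290,375,5),slice(150,215,5))),('t',t,(slice(238,275,3),slice(170,205,3)))):print(nm);print(cv2.cvtColor(r,cv2.COLOR_BGR2GRAY)[c])
```

```text
38.3167 [0.4544 0.0936 0.1852] [ 56.9195  -2.5685 -69.2072 109.4956  -2.317   71.4891  78.1165]
0 [167.7016 339.7791] [198.2183 362.5987]
top [181.3386 248.7049] [201.3486 268.6377]
0.072 [160.4836 313.0736] [192.4714 335.3964]
top [174.2293 245.0337] [195.2344 265.9446]
diff (50, 69, 27, 29)
s
[[ 64  65  70  75  66  55 141  49  47  44  54  53  51]
 [ 71  80  73  62  57  58 155  49  44  52  56  50  46]
 [ 66  67 177  84  61  60 122 114  51  53  50  51  53]
 [ 62 175 174 171  60  86 206 116 104  51  57  50  53]
 [ 63 151 169  70 163 213 212 128 112 113  59 100 122]
 [157 125 181 152 178 186 179 164 119 112 118 106 112]
 [214 214 181 168 169 176 190 192 153 177 111 116 115]
 [211 176 157 178 186 185 193 189 178 193 108 112 110]
 [208 153 145 189 190 189 181 182 121 195 112 112 114]
 [204 152 139 137 174 183 165 210 167 186 109 106 112]
 [160 176 173 151 157 184 188 205 205 167 109 110 109]
 [ 79 100 180 142 187 205 208 199 211 168 115 120 121]
 [ 99  79 199 121 158 195 179 191 205 161 114 113 113]
 [148 100 193 111 172 193 212 215 173 114 110 113 112]
 [189 105 103 101 109 168 179 155 112 111 110 111 108]
 [193 104 107 102 101 101  98 103 108 115 114 110 111]
 [195 125 108 111 103 100 104 108 109 107 107 109 111]]
t
[[ 30  32  34  35  37  36  26  25 199 194 181 152]
 [ 33  33  35  36  37  37  30  19 114 171 162  93]
 [ 37  39  41  32  29  28  23  46 112  59  64  66]
 [ 91 172 179 140 142 150 151 157 179 149  68  69]
 [ 83  86 168 183 201 199 215 213 133 233 181  75]
 [ 84 185 178 207 205 204 215 219 190 112 218 154]
 [ 88 122 181 222 221 212 221 217 201 119  96 114]
 [ 84  93 167 219 221 221 220 219 173 161 129 101]
 [ 84  94 133 194 215 207 215 188 135 186 120 103]
 [ 89  93  91 119 154 179 175 159 183 130 108 107]
 [ 88  93  92  87  86  93 138 155 130 103 103 104]
 [ 84  83  87  86  84  86  91 105 100 101 100 104]
 [ 83  86  88  87  92  99  97 109 101 100 100 103]]
```

```bash
python3 -c "
from cell import env
print(env.sign_off())"
```

```text
the job is handed in; nothing more can be done
None
```

I set the jar aside upright, stood the tin up, released it in front of the guide, pushed it home against both plates and handed the job in; no verdict came back, and I judge the seating by feel (deepest point of the V) and a rough camera check, not an exact 3 mm measurement.

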